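# Tap home the wedge of a re-handled hammer

### The arm

A 7-joint arm with a two-finger parallel gripper is mounted at the origin on the work surface. World frame = base frame: x ahead of the robot, y to its left, z up, the work surface at z = 0. Lengths are in mm, angles in rad, forces in N, time in s.
With the tool pointing down it reaches from about 400 to 925 mm from the base axis. Payload 4.1 kg.
Tool frame: the origin (TCP) lies between the finger pads; the fingertips stand 22 mm ahead of it and the grasp point (between the pads) lies 3 mm ahead of it (bot.tip_reach is the distance from the TCP to the fingertips, in mm); z points along the fingers, y is the direction in which the jaws open and shut (so a half turn about z gives the same grasp; the last joint's range is limited). The gripper opens to 85 mm and grips with 20 to 120 N. Pads are 22 mm wide; open, the fingers measure 114 mm over their backs; the gripper's body (76 mm by 85 mm) begins 54 mm behind the grasp point. The pads swing forward as they close: fully open they stand 13 mm farther back than shut.
Start: joints at [1.137, 0.398, 0.045, 1.537, -0.019, 1.207, -0.051], TCP at [213.614, -613.929, 253.347] pointing down, gripper open.
Joint ranges: [-2.82, 2.82], [-0.49, 2.23], [-1.37, 1.46], [0, 2.46], [-1.36, 4.5], [0.23, 2], [-2.94, 2.94]. Speed limits (rad/s): [2.57, 2.57, 3.14, 3.14, 3.14, 3.14, 3.14].

### API

Orientations are given as a unit quaternion [w, x, y, z].
In Python, from rig import bot gives the robot as it stands.
- The arm moves only by the tool move_arm, never from a script. Its argument "commands" is a list of rows, each an object of numbers: "rx", "ry", "rz": the turn, a rotation vector about the tool's x, y, z in degrees; "dx", "dy", "dz": the shift along the tool's x, y, z in mm; "gripper": the opening, from 0 (shut) to 1 (fully open). In form: [{"rx": .., "ry": .., "rz": .., "dx": .., "dy": .., "dz": .., "gripper": ..}, ...]. A call has 1 to 20 rows; each row shifts and turns the commanded pose from where the row before left it, along the tool's axes as they then stand; what a row does not reach is not made up. A row lasts 1/8 s, in which the tool goes at most 62.5 mm and 10.7 degrees, less where a joint would pass 70% of its speed; a pose out of reach is approached as far as the arm can. A call is refused whole if a number of a shift passes 62.5 or a number of a turn 10.7, either way. A call with a gripper value outside its range is refused whole. The fingers move at their own pace and stop on an object; the grip force is fixed at half the most. Time passes only in rows, so rows that do not move let the fingers close. It gives the time, the measured TCP pose, the force and the opening at its end, in the units of the state.
- bot.get_obs(): the state, without advancing time (a new reading comes with each control period).
- bot.capture(name): name is "scene" or "top"; returns the picture (480x640x3 uint8, red, green, blue); there is no depth.
- bot.camera_info(name): a dict with "fx", "fy", "cx", "cy" (pixels), "k1" (the pictures are not rectified: a ray, as slopes to the right and down, at radius r is drawn at 1 + k1 r^2 times it, then the intrinsics apply), "cam_to_world" (4x4, takes a point from camera to world coordinates). Camera axes: x right, y down, z forward; pixel columns grow to the right and rows downward; lengths in mm; the calibration is good to about 2 mm. A picture is of the moment at which its call begins. camera_info takes no time and is no camera call.
- bot.close_job(): hands the job in, once; it reports no verdict.
The state is a dict: "time_s": time; "joint_positions": joint angles; "joint_velocities": joint speeds; "joint_torque": joint torques, N m; "ee_pos": TCP position; "tcp_rot": TCP orientation; "wrist_force": force on the tool from outside, world axes, zero at the start; "torque": the same for the moment, N m; "grip_width": opening from 0.0 (shut) to 1.0 (fully open).
Only numpy, scipy, OpenCV 4.12 (cv2) and the standard library are available. Lean on these libraries where they do the work, as an engineer would, in place of code of your own. Each camera call takes 0.05 s, during which the arm holds its last target.

### The job

The hammer in the plywood holder has a new handle: take the wooden tapper and, holding it square on the end of the wedge that sticks out of the handle (in line with the leaning handle), tap the wedge in until it goes no further. Drive it with the tapper only, do not touch the wedge with the gripper or arm. Then stand the tapper upright on its block on the bench and let go, leaving the other things on the bench where they are.

Things in the scene. Friction and masses are not known exactly. Their poses are not given: they have to be found in the camera images.
- holder: Fixed plywood work holder with base 170 x 110 x 18 mm (x, y, z), holding a hammer head-up with its handle leaning 0.55 rad (31.5 degrees) from vertical towards the holder's own -x. Origin: centre of the base's underside; z up. The steel head (42 x 126 x 42 mm, long side along the holder's y) is at the top; the handle's end grain stands 4 mm proud of the head, at (-62, 0, 205) mm in this frame. It cannot be moved.
- wedge_butt (a point): Centre of the outer end (butt) of the dark wooden wedge, which is 24 mm wide (along y) and about 10 mm thick at the butt (along x). The frame's z axis points out of the handle along the handle's line (31.5 degrees from vertical); the wedge is driven along -z. The butt now stands 18 to 24 mm out of the handle's end, 22 to 28 mm above the head's top face; when home it still stands 8 mm out of the handle, 12 mm above the head.
- wedge (a joint): How far the wedge has been driven, m: it starts between 0 and 0.006 and stops dead at 0.016 (home). It is stiff: it needs about 9 to 11 N along its line to move and stays where it is left, so a push that stops at less than 11 N does not move it; 15 to 25 N along the line tells that it has stopped.
- tapper: Loose wooden tapper standing upright on the bench: a 50 x 50 x 40 mm (x, y, z) block, with a round handle 28 mm in diameter from z = 40 to z = 115 mm above it. About 0.22 to 0.36 kg. Origin: centre of the block's flat underside, which is the face to tap with; z runs up the handle. Grip the handle some 85 mm above the face. It stands on the bench where its origin is at height 0.
- tape: Bystander: roll of paper tape lying flat, 90 mm across, 24 mm high; origin centre of underside.
- jar_lid: Bystander: brass jar lid lying flat, 68 mm across, 14 mm high; origin centre of underside.
- jar: Bystander: closed yellow jar, 72 mm across, 120 mm high; origin centre of underside.
- screwdriver: Bystander: screwdriver lying on the bench along its own x.
- brush: Bystander: brush lying on the bench along its own x.
- offcut: Bystander: pine offcut 130 x 70 x 22 mm lying flat; origin centre of underside.
Things that resemble listed ones, but are neither listed nor needed, are in the scene too. Of the things shaped like the tapper, the wooden one is meant.

How it is judged:
By the outcome, as a careful person would: the job done as asked, in the order asked, and still so for the second after the job is handed in, with the robot touching nothing.
It also fails if it takes over 53 s, if anything falls off the work surface, if the arm or the gripper's body presses on something with over 40 N, if the wrist force passes 120 N, or if a joint passes its speed limit or range.

## Working session

There is one attempt and no reset: what is moved stays moved. The work goes in short steps, Python scripts to look and compute and a tool call to move; the robot and the scene stay as the last step left them, time stands still between calls to the robot, and variables do not carry over. Pictures are saved under pics/ and viewed, and the job is handed in when it is done.

Besides the shell and the picture viewer there is one more tool, called after "Request:" as name(argument=value, ...), one argument or row to a line, values as JSON. move_arm: Moves the arm, as the interface text tells. Its arguments: {"type":"object","properties":{"commands":{"type":"array","items":{"type":"object","properties":{"rx":{"type":"number"},"ry":{"type":"number"},"rz":{"type":"number"},"dx":{"type":"number"},"dy":{"type":"number"},"dz":{"type":"number"},"gripper":{"type":"number"}}}}},"required":["commands"]}

```bash
ls; mkdir -p pics; python3 - <<'E'
from rig import bot
import cv2
o=bot.get_obs(); print({k:o[k] for k in o})
for n in("scene","top"):
    im=bot.capture(n); cv2.imwrite(f"pics/{n}0.png",im[:,:,::-1]); print(n,bot.camera_info(n))
E
```

```text
pics
{'time_s': 0.0, 'joint_positions': array([ 1.13701433,  0.39920021,  0.04500845,  1.53783553, -0.01865426,
        1.20688729, -0.05070078]), 'joint_velocities': array([-7.34709163e-04, -8.91235963e-04, -9.41297288e-05, -1.34780522e-03,
        1.11452480e-03,  1.43999219e-04, -2.26633931e-04]), 'joint_torque': array([ 3.50493428e-04, -4.75119853e+01,  1.36478227e+00, -2.54221970e+01,
        1.16624054e-02,  9.36011580e-03,  8.54657316e-06]), 'ee_pos': array([ 213.40653378, -613.3692749 ,  252.27738823]), 'tcp_rot': array([-9.24421849e-04,  9.86009708e-01,  1.66685162e-01, -2.40346787e-04]), 'wrist_force': array([ 0.65447497,  0.93458037, -0.97567732]), 'torque': array([ 0.05724428,  0.02066435, -0.01742497]), 'grip_width': 1.0002220094616254}
scene {'fx': 435.5268234630928, 'fy': 435.5268234630928, 'cx': 317.92599076672224, 'cy': 240.89030031240478, 'k1': -0.08943501122980173, 'cam_to_world': array([[ 6.10466064e-01,  4.92777824e-01, -6.20081608e-01,
         1.24414665e+03],
       [ 7.91980688e-01, -3.89552353e-01,  4.70122914e-01,
        -4.61703242e+02],
       [-9.88810312e-03, -7.78086743e-01, -6.28079012e-01,
         8.02462038e+02],
       [ 0.00000000e+00,  0.00000000e+00,  0.00000000e+00,
         1.00000000e+00]])}
top {'fx': 572.297171307925, 'fy': 572.297171307925, 'cx': 315.54064807660853, 'cy': 238.40031049529566, 'k1': -0.11149806881068348, 'cam_to_world': array([[ 2.83486819e-02, -9.85727227e-01,  1.65946333e-01,
         3.85517762e+02],
       [-9.99596374e-01, -2.82633772e-02,  2.87598533e-03,
         3.04700736e+01],
       [ 1.85526676e-03, -1.65960883e-01, -9.86130591e-01,
         1.52848735e+03],
       [ 0.00000000e+00,  0.00000000e+00,  0.00000000e+00,
         1.00000000e+00]])}
```

View pics/scene0.png

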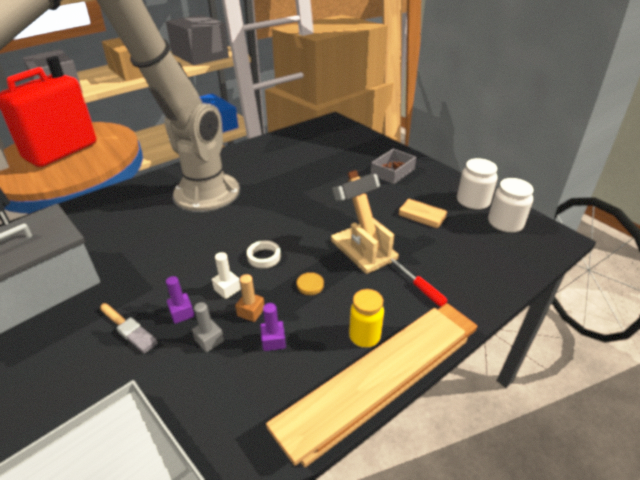

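View pics/top0.png

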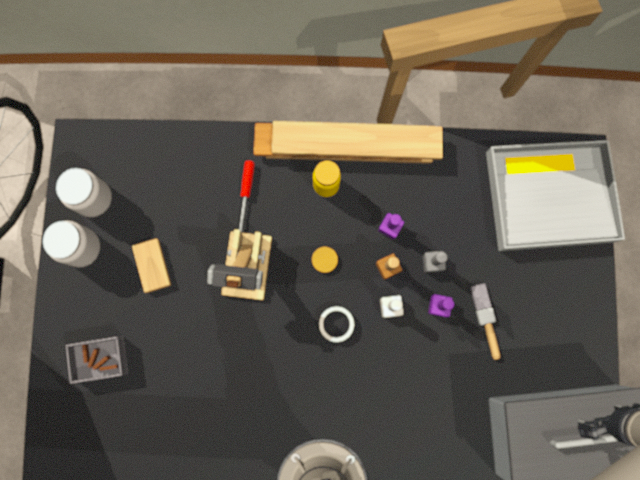

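```bash
python3 - <<'E'
import cv2,numpy as np
t=cv2.imread("pics/top0.png");s=cv2.imread("pics/scene0.png")
a=cv2.resize(t[210:320,365:465],(400,440),interpolation=2)
b=cv2.resize(s[240:350,160:260],(400,440),interpolation=2)
cv2.imwrite("pics/crop_tap.png",np.hstack([a,b]))
a=cv2.resize(t[220:310,195:285],(400,400),interpolation=2)
b=cv2.resize(s[160:280,310:430],(400,400),interpolation=2)
cv2.imwrite("pics/crop_ham.png",np.hstack([a,b]))
E
```

```text
(no output)
```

View pics/crop_tap.png

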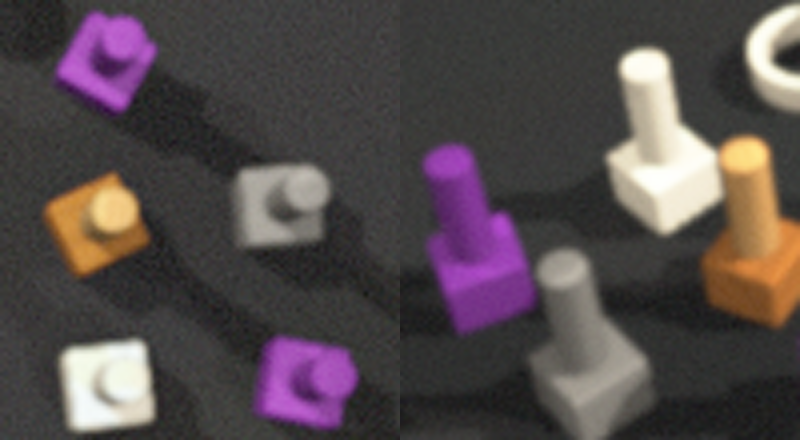

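View pics/crop_ham.png

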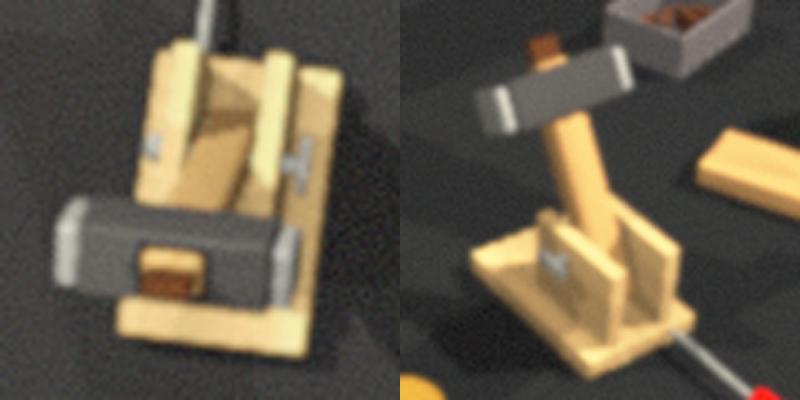

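```bash
cat > h.py <<'E'
import numpy as np,cv2
from rig import bot
def ray(cam,px):
    c=bot.camera_info(cam);K=np.array([[c['fx'],0,c['cx']],[0,c['fy'],c['cy']],[0,0,1]])
    u=cv2.undistortPoints(np.array(px,float).reshape(-1,1,2),K,np.array([c['k1'],0,0,0.]),).reshape(-1,2)
    T=c['cam_to_world'];d=np.c_[u,np.ones(len(u))]@T[:3,:3].T
    return T[:3,3],d
def onz(cam,px,z):
    o,d=ray(cam,px);return o+d*((z-o[2])/d[:,2])[:,None]
def proj(cam,P):
    c=bot.camera_info(cam);T=np.linalg.inv(c['cam_to_world']);K=np.array([[c['fx'],0,c['cx']],[0,c['fy'],c['cy']],[0,0,1]])
    r,_=cv2.Rodrigues(T[:3,:3]);return cv2.projectPoints(np.array(P,float).reshape(-1,1,3),r,T[:3,3],K,np.array([c['k1'],0,0,0.]))[0].reshape(-1,2)
def tri(p1,p2):
    o1,d1=ray("top",[p1]);o2,d2=ray("scene",[p2]);d1=d1[0]/np.linalg.norm(d1);d2=d2[0]/np.linalg.norm(d2)
    A=np.c_[d1,-d2];t=np.linalg.lstsq(A,o2-o1,rcond=None)[0]
    a=o1+t[0]*d1;b=o2+t[1]*d2;return (a+b)/2,np.linalg.norm(a-b)
E
python3 - <<'E'
from h import *
t=cv2.imread("pics/top0.png");s=cv2.imread("pics/scene0.png")
np.set_printoptions(precision=1,suppress=True)
def comps(im,lo,hi,roi,name):
    x0,y0,x1,y1=roi;hsv=cv2.cvtColor(im,cv2.COLOR_BGR2HSV)[y0:y1,x0:x1]
    m=cv2.inRange(hsv,np.array(lo),np.array(hi));n,l,st,c=cv2.connectedComponentsWithStats(m)
    for i in range(1,n):
        if st[i,4]>12: print(name,st[i]+[x0,y0,0,0,0],c[i]+[x0,y0])
    return m
for (x,y) in [(394,263),(383,270),(385,262),(232,283),(229,278),(240,270),(262,250)]:print((x,y),cv2.cvtColor(t[y:y+1,x:x+1],cv2.COLOR_BGR2HSV)[0,0])
for (x,y) in [(246,278),(250,310),(353,173),(352,180)]:print((x,y),cv2.cvtColor(s[y:y+1,x:x+1],cv2.COLOR_BGR2HSV)[0,0])
comps(t,(5,40,60),(25,180,255),(370,245,410,285),'t handle')
comps(t,(5,181,60),(25,255,255),(370,245,410,285),'t block')
comps(t,(5,100,60),(25,255,255),(370,245,410,285),'t all')
comps(s,(5,40,60),(25,190,255),(230,265,270,325),'s handle')
comps(s,(5,100,60),(25,255,255),(230,265,270,325),'s all')
comps(t,(0,120,30),(14,255,140),(215,260,250,295),'t wedge')
comps(s,(0,120,30),(14,255,140),(335,160,370,190),'s wedge')
E
python3 - <<'E'
import cv2,numpy as np
t=cv2.imread("pics/top0.png");s=cv2.imread("pics/scene0.png")
cv2.imwrite("pics/z1.png",cv2.resize(t[225:305,200:280],(800,600)[:1]*2,interpolation=0)[:600])
a=cv2.resize(t[262:302,205:255],(400,320),interpolation=0)
b=cv2.resize(s[165:205,325:375],(400,320),interpolation=0)
cv2.imwrite("pics/z2.png",np.hstack([a,b]))
E
```

```text
(394, 263) [ 19 113 244]
(383, 270) [ 17 178 198]
(385, 262) [ 16 157 190]
(232, 283) [ 12 188 118]
(229, 278) [ 20 112 241]
(240, 270) [15 16 94]
(262, 250) [ 18  98 174]
(246, 278) [ 22 122 252]
(250, 310) [ 14 179 175]
(353, 173) [ 10 164 138]
(352, 180) [ 17 123 188]
t handle [375 252  28  28 477] [388.5 265.3]
t all [376 253  27  27 473] [388.6 265.8]
s handle [253 265  17   3  47] [261.6 265.9]
s handle [235 273  30  50 991] [248.6 299.2]
s all [235 274  30  48 900] [248.9 300.2]
t wedge [227 281  12   7  61] [232.2 283.8]
s wedge [348 170  11  10  58] [352.5 173.7]
```

View pics/z2.png

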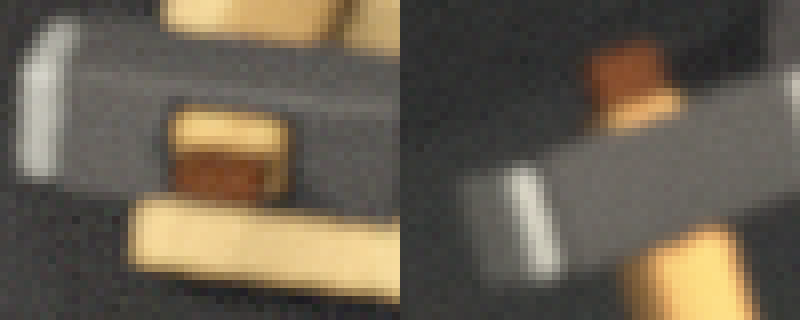

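```bash
python3 - <<'E'
from h import *
np.set_printoptions(precision=2,suppress=True)
c=onz("top",[(229.9,230.8),(272,236.2),(263.6,300.1),(221.6,294.3)],18)
print(c[:,:2]); print([np.linalg.norm(c[i]-c[(i+1)%4]) for i in range(4)])
ctr=c.mean(0)
ux=(c[0]+c[1]-c[2]-c[3])[:2]; uy=(c[0]+c[3]-c[1]-c[2])[:2]
print(ctr,np.degrees(np.arctan2(ux[1],ux[0])),np.degrees(np.arctan2(uy[1],uy[0]))-90)
# wedge centroid triangulate
print("wedge blob",tri((232.2,283.8),(352.5,173.7)))
y=np.arctan2(ux[1],ux[0]);X=np.array([np.cos(y),np.sin(y),0]);Y=np.array([-np.sin(y),np.cos(y),0]);Z=np.array([0,0,1.])
z=-np.sin(.55)*X+np.cos(.55)*Z; wx=np.cos(.55)*X+np.sin(.55)*Z
B=np.r_[ctr[:2],0]
end=B-62*X+205*Z
for n in("top","scene"):
    print(n,"end",proj(n,[end]),"butt c",proj(n,[end+21*z]))
    print(proj(n,[end+21*z+a*wx*5+b*Y*12 for a in(1,-1) for b in (1,-1)]))
    print('base of head ends',proj(n,[end-4*z+a*wx*21+b*Y*63 for a in(1,-1) for b in (1,-1)]))
# tapper
print("tapper handle top t",onz("top",[(393.7,263)],115),"s",onz("scene",[(246.6,278)],115))
E
python3 - <<'E'
import cv2,numpy as np
t=cv2.imread("pics/top0.png");s=cv2.imread("pics/scene0.png")
a=cv2.resize(t[248:283,370:410],(400,350),interpolation=0)
b=cv2.resize(s[268:324,228:276],(400,466),interpolation=0)[:466]
a=cv2.copyMakeBorder(a,0,116,0,0,0)
cv2.imwrite("pics/z3.png",np.hstack([a,b]))
E
```

```text
[[653.82 265.61]
 [642.34 151.67]
 [471.04 166.96]
 [482.82 278.82]]
[np.float64(114.52519412265869), np.float64(171.97647963513876), np.float64(112.47124161203811), np.float64(171.50101339534677)]
[562.5  215.76  18.  ] -4.7592190008429025 -5.882528125619672
wedge blob (array([495.39, 223.61, 214.79]), np.float64(1.0269970270688253))
top end [[233.9  281.78]] butt c [[232.18 285.82]]
[[227.08 283.27]
 [237.45 284.47]
 [226.93 287.16]
 [237.27 288.36]]
base of head ends [[207.79 269.84]
 [261.54 275.98]
 [207.4  285.95]
 [260.48 292.09]]
scene end [[352.73 178.05]] butt c [[350.52 170.44]]
[[355.15 169.  ]
 [347.84 171.51]
 [353.16 169.39]
 [345.89 171.89]]
base of head ends [[376.13 172.15]
 [337.67 185.83]
 [367.42 173.64]
 [329.77 186.98]]
tapper handle top t [[ 566.8  -161.94  115.  ]] s [[ 571.28 -157.41  115.  ]]
```

View pics/z3.png

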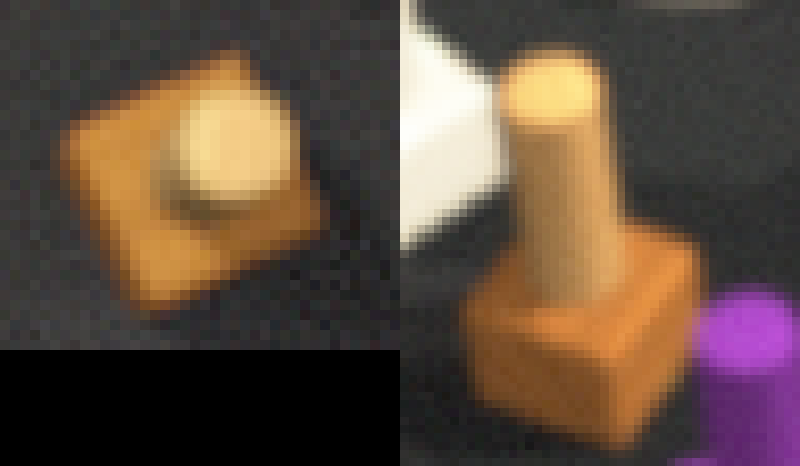

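View pics/z1.png

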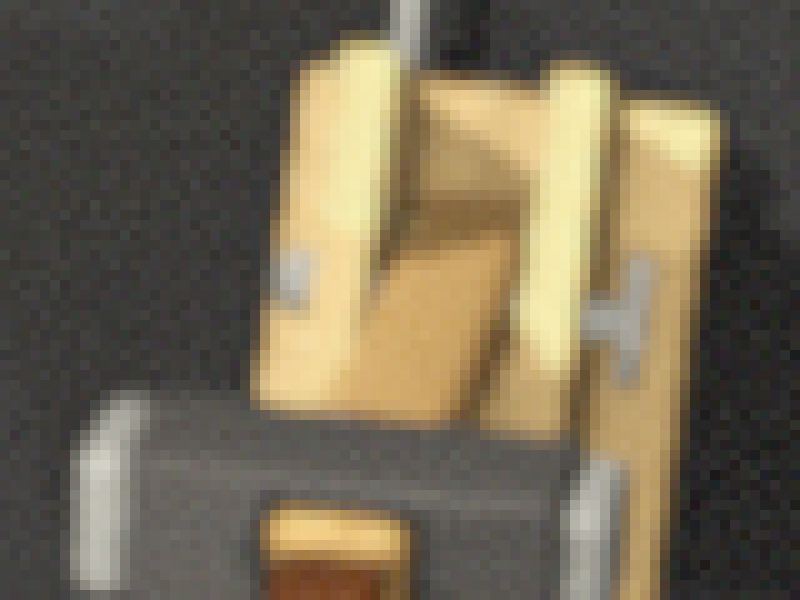

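```bash
cat >> h.py <<'E'
from scipy.spatial.transform import Rotation as R
def toolR():
    q=bot.get_obs()['tcp_rot'];return R.from_quat([q[1],q[2],q[3],q[0]])
def go(target,Rt=None):
    o=bot.get_obs();r=toolR();print("t",round(o['time_s'],2),"tcp",o['ee_pos'].round(1),"tool-frame shift",r.inv().apply(np.array(target)-o['ee_pos']).round(1))
    if Rt is not None: print("rotvec deg",np.degrees((r.inv()*Rt).as_rotvec()).round(2))
    print("axes x,y,z\n",r.as_matrix().T.round(3),"\nF",o['wrist_force'].round(2),"j",o['joint_positions'].round(2),"grip",round(o['grip_width'],3))
def toolRz(yawdeg,tilt):  # jaws y along X(yaw) leaning, z = -zw
    y=np.radians(yawdeg);X=np.array([np.cos(y),np.sin(y),0]);Z=np.array([0,0,1.])
    zt=np.sin(tilt)*X-np.cos(tilt)*Z; yt=np.cos(tilt)*X+np.sin(tilt)*Z
    return R.from_matrix(np.c_[np.cross(yt,zt),yt,zt])
E
python3 - <<'E'
from h import *
print(tri((393,262.3),(245.9,278.1)))
P=onz("top",[(376,261.5),(393,252.7)],40);d=P[1]-P[0];print(P,np.linalg.norm(d),np.degrees(np.arctan2(d[1],d[0])))
go([569.5,-159,252],toolRz(-5.3,0))
E
```

```text
(array([ 569.11186804, -159.34778657,  114.07112074]), np.float64(2.1215408728875933))
[[ 579.10800126 -125.5074769    40.        ]
 [ 603.68514735 -170.11209235   40.        ]] 50.92747617094775 -61.14523282687805
t 0.1 tcp [ 213.4 -613.4  252.4] tool-frame shift [ 485.7 -312.1    0.9]
rotvec deg [-1.000e-01 -5.000e-02 -6.551e+01]
axes x,y,z
 [[ 0.944  0.329 -0.   ]
 [ 0.329 -0.944 -0.002]
 [-0.001  0.002 -1.   ]] 
F [-0.22  0.62 -0.11] j [ 1.14  0.4   0.05  1.54 -0.02  1.21 -0.05] grip 0.998
```

Request:
move_arm(
  commands=[
    {"dx": 40.5, "dy": -26},
    {"dx": 40.5, "dy": -26},
    {"dx": 40.5, "dy": -26},
    {"dx": 40.5, "dy": -26},
    {"dx": 40.5, "dy": -26},
    {"dx": 40.5, "dy": -26},
    {"dx": 40.5, "dy": -26},
    {"dx": 40.5, "dy": -26},
    {"dx": 40.5, "dy": -26},
    {"dx": 40.5, "dy": -26},
    {"dx": 40.5, "dy": -26},
    {"dx": 40.2, "dy": -26.1},
    {"rz": -9.4},
    {"rz": -9.4},
    {"rz": -9.4},
    {"rz": -9.4},
    {"rz": -9.4},
    {"rz": -9.4},
    {"rz": -9.1},
    {},
  ],
)

```text
invalid input
```

```bash
python3 - <<'E'
from h import *
go([569.3,-159.4,88],toolRz(-5.3,0))
E
```

```text
t 0.1 tcp [ 213.4 -613.4  252.4] tool-frame shift [ 485.4 -311.5  164.9]
rotvec deg [-1.000e-01 -5.000e-02 -6.551e+01]
axes x,y,z
 [[ 0.944  0.329 -0.   ]
 [ 0.329 -0.944 -0.002]
 [-0.001  0.002 -1.   ]] 
F [-0.22  0.62 -0.11] j [ 1.14  0.4   0.05  1.54 -0.02  1.21 -0.05] grip 0.998
```

Request:
move_arm(
  commands=[
    {"rx": 0, "ry": 0, "rz": 0, "dx": 40.5, "dy": -26, "dz": 0, "gripper": 1},
    {"rx": 0, "ry": 0, "rz": 0, "dx": 40.5, "dy": -26, "dz": 0, "gripper": 1},
    {"rx": 0, "ry": 0, "rz": 0, "dx": 40.5, "dy": -26, "dz": 0, "gripper": 1},
    {"rx": 0, "ry": 0, "rz": 0, "dx": 40.5, "dy": -26, "dz": 0, "gripper": 1},
    {"rx": 0, "ry": 0, "rz": 0, "dx": 40.5, "dy": -26, "dz": 0, "gripper": 1},
    {"rx": 0, "ry": 0, "rz": 0, "dx": 40.5, "dy": -26, "dz": 0, "gripper": 1},
    {"rx": 0, "ry": 0, "rz": 0, "dx": 40.5, "dy": -26, "dz": 0, "gripper": 1},
    {"rx": 0, "ry": 0, "rz": 0, "dx": 40.5, "dy": -26, "dz": 0, "gripper": 1},
    {"rx": 0, "ry": 0, "rz": 0, "dx": 40.5, "dy": -26, "dz": 0, "gripper": 1},
    {"rx": 0, "ry": 0, "rz": 0, "dx": 40.5, "dy": -26, "dz": 0, "gripper": 1},
    {"rx": 0, "ry": 0, "rz": 0, "dx": 40.5, "dy": -26, "dz": 0, "gripper": 1},
    {"rx": 0, "ry": 0, "rz": 0, "dx": 40, "dy": -26, "dz": 0, "gripper": 1},
    {"rx": 0, "ry": 0, "rz": -9.4, "dx": 0, "dy": 0, "dz": 0, "gripper": 1},
    {"rx": 0, "ry": 0, "rz": -9.4, "dx": 0, "dy": 0, "dz": 0, "gripper": 1},
    {"rx": 0, "ry": 0, "rz": -9.4, "dx": 0, "dy": 0, "dz": 0, "gripper": 1},
    {"rx": 0, "ry": 0, "rz": -9.4, "dx": 0, "dy": 0, "dz": 0, "gripper": 1},
    {"rx": 0, "ry": 0, "rz": -9.4, "dx": 0, "dy": 0, "dz": 0, "gripper": 1},
    {"rx": 0, "ry": 0, "rz": -9.4, "dx": 0, "dy": 0, "dz": 0, "gripper": 1},
    {"rx": 0, "ry": 0, "rz": -9.1, "dx": 0, "dy": 0, "dz": 0, "gripper": 1},
    {"rx": 0, "ry": 0, "rz": 0, "dx": 0, "dy": 0, "dz": 0, "gripper": 1},
  ],
)

```text
time_s: 2.6
ee_pos: [569.3, -159.7, 252.8]
tcp_rot: [-0.0, 0.74, 0.673, -0.0]
wrist_force: [-0.4, -0.2, 0.3]
grip_width: 1.001
```

```bash
python3 - <<'E'
from h import *
go([569.3,-159.4,88],toolRz(-5.3,0))
E
```

```text
t 2.6 tcp [ 569.3 -159.7  252.8] tool-frame shift [3.000e-01 1.000e-01 1.648e+02]
rotvec deg [-0.05 -0.01 -0.12]
axes x,y,z
 [[ 0.095  0.996  0.   ]
 [ 0.996 -0.095 -0.001]
 [-0.001  0.    -1.   ]] 
F [-0.42 -0.17  0.31] j [ 0.55  0.32 -0.44  1.67  0.14  1.18 -0.02] grip 1.001
```

Request:
move_arm(
  commands=[
    {"rx": 0, "ry": 0, "rz": 0, "dx": 0, "dy": 0, "dz": 35, "gripper": 1},
    {"rx": 0, "ry": 0, "rz": 0, "dx": 0, "dy": 0, "dz": 35, "gripper": 1},
    {"rx": 0, "ry": 0, "rz": 0, "dx": 0, "dy": 0, "dz": 35, "gripper": 1},
    {"rx": 0, "ry": 0, "rz": 0, "dx": 0, "dy": 0, "dz": 35, "gripper": 1},
    {"rx": 0, "ry": 0, "rz": 0, "dx": 0, "dy": 0, "dz": 25, "gripper": 1},
    {"rx": 0, "ry": 0, "rz": 0, "dx": 0, "dy": 0, "dz": 0, "gripper": 1},
  ],
)

```text
time_s: 3.35
ee_pos: [567.7, -159.4, 86.2]
tcp_rot: [-0.002, 0.74, 0.673, -0.001]
wrist_force: [-0.1, 0.1, -0.1]
grip_width: 1.001
```

```bash
python3 - <<'E'
from h import *
go([569.3,-159.4,88],toolRz(-5.3,0))
a=bot.capture("scene")[220:340,180:320,::-1];cv2.imwrite("pics/g1.png",cv2.resize(a,(700,600),interpolation=2))
E
```

```text
t 3.35 tcp [ 567.7 -159.4   86.2] tool-frame shift [ 0.2  1.6 -1.8]
rotvec deg [-0.28 -0.04 -0.13]
axes x,y,z
 [[ 0.095  0.996  0.001]
 [ 0.996 -0.095 -0.005]
 [-0.005  0.001 -1.   ]] 
F [-0.08  0.05 -0.09] j [ 0.51  0.49 -0.4   1.83  0.24  0.87 -0.1 ] grip 1.001
```

View pics/g1.png

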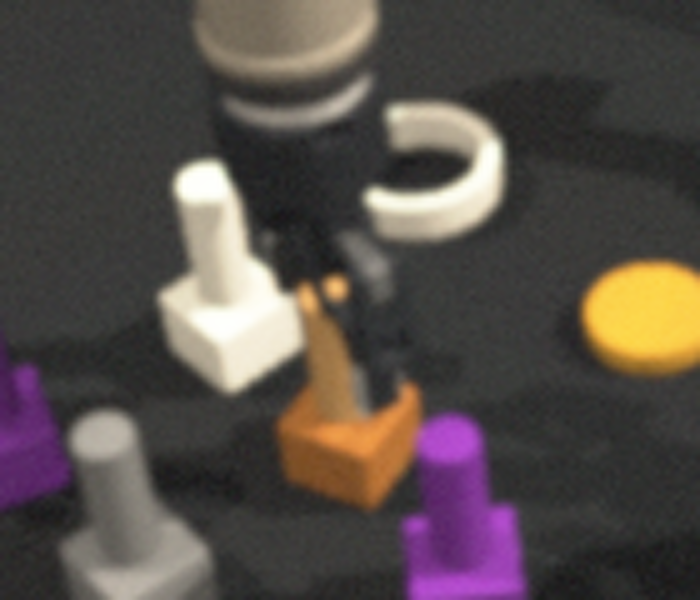

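Request:
move_arm(
  commands=[
    {"rx": 0, "ry": 0, "rz": 0, "dx": 0, "dy": 1, "dz": -1, "gripper": 1},
    {"rx": 0, "ry": 0, "rz": 0, "dx": 0, "dy": 0, "dz": 0, "gripper": 0},
    {"rx": 0, "ry": 0, "rz": 0, "dx": 0, "dy": 0, "dz": 0, "gripper": 0},
    {"rx": 0, "ry": 0, "rz": 0, "dx": 0, "dy": 0, "dz": 0, "gripper": 0},
    {"rx": 0, "ry": 0, "rz": 0, "dx": 0, "dy": 0, "dz": 0, "gripper": 0},
    {"rx": 0, "ry": 0, "rz": 0, "dx": 0, "dy": 0, "dz": 0, "gripper": 0},
    {"rx": 0, "ry": 0, "rz": 0, "dx": 0, "dy": 0, "dz": 0, "gripper": 0},
    {"rx": 0, "ry": 0, "rz": 0, "dx": 0, "dy": 0, "dz": 0, "gripper": 0},
  ],
)

```text
time_s: 4.4
ee_pos: [570.6, -159.9, 89.7]
tcp_rot: [0.0, 0.739, 0.674, -0.0]
wrist_force: [-2.2, 0.7, 5.0]
grip_width: 0.313
```

```bash
python3 - <<'E'
from h import *
go([569.3,-159.4,88],toolRz(-5.3,0))
E
```

```text
t 4.4 tcp [ 570.6 -159.9   89.7] tool-frame shift [ 0.3 -1.3  1.7]
rotvec deg [-0.    0.02 -0.02]
axes x,y,z
 [[ 0.093  0.996 -0.   ]
 [ 0.996 -0.093 -0.   ]
 [-0.    -0.    -1.   ]] 
F [-2.23  0.72  5.  ] j [ 0.51  0.49 -0.4   1.82  0.24  0.87 -0.1 ] grip 0.313
```

Request:
move_arm(
  commands=[
    {"rx": 0, "ry": 0, "rz": 0, "dx": 0, "dy": 0, "dz": -20, "gripper": 0},
    {"rx": 0, "ry": 0, "rz": 0, "dx": 0, "dy": 0, "dz": -40, "gripper": 0},
    {"rx": 0, "ry": 0, "rz": 0, "dx": 0, "dy": 0, "dz": -45, "gripper": 0},
    {"rx": 0, "ry": 0, "rz": 0, "dx": 0, "dy": 0, "dz": -45, "gripper": 0},
    {"rx": 0, "ry": 0, "rz": 0, "dx": 0, "dy": 0, "dz": -45, "gripper": 0},
    {"rx": 0, "ry": 0, "rz": 0, "dx": 0, "dy": 0, "dz": -45, "gripper": 0},
    {"rx": 0, "ry": 0, "rz": 0, "dx": 0, "dy": 0, "dz": -40, "gripper": 0},
    {"rx": 0, "ry": 0, "rz": 0, "dx": 0, "dy": 0, "dz": 0, "gripper": 0},
  ],
)

```text
time_s: 5.4
ee_pos: [572.3, -159.6, 373.6]
tcp_rot: [0.003, 0.739, 0.674, 0.002]
wrist_force: [0.5, -0.3, -2.2]
grip_width: 0.316
```

```bash
python3 - <<'E'
from h import *
go([427,228,370],toolRz(-5.3,0))
a=bot.capture("scene")[120:340,180:440,::-1];cv2.imwrite("pics/g2.png",cv2.resize(a,(700,600),interpolation=2))
E
```

```text
t 5.4 tcp [ 572.3 -159.6  373.6] tool-frame shift [ 372.5 -180.4    1.7]
rotvec deg [0.47 0.07 0.  ]
axes x,y,z
 [[ 0.092  0.996 -0.001]
 [ 0.996 -0.092  0.008]
 [ 0.008 -0.002 -1.   ]] 
F [ 0.5  -0.27 -2.16] j [ 0.56  0.25 -0.45  1.49  0.11  1.41  0.01] grip 0.316
```

View pics/g2.png

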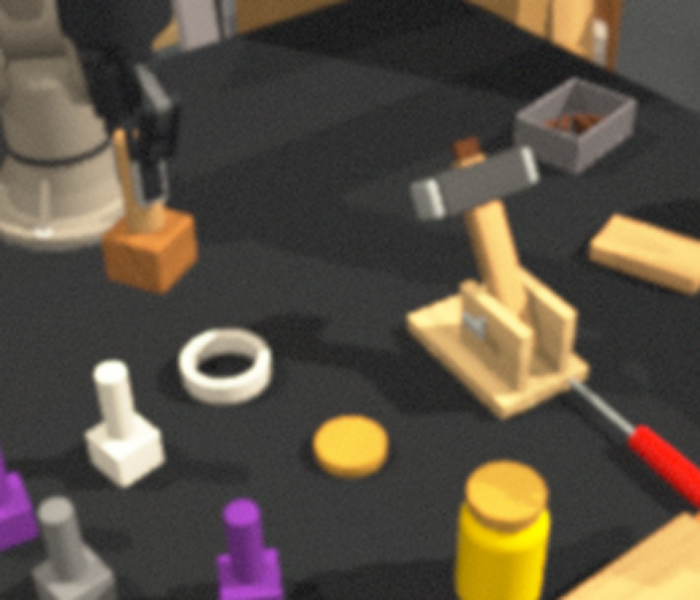

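Request:
move_arm(
  commands=[
    {"rx": 0, "ry": 0, "rz": 0, "dx": 20, "dy": -9, "dz": 0, "gripper": 0},
    {"rx": 0, "ry": 0, "rz": 0, "dx": 40, "dy": -19, "dz": 0, "gripper": 0},
    {"rx": 0, "ry": 0, "rz": 0, "dx": 40, "dy": -19, "dz": 0, "gripper": 0},
    {"rx": 0, "ry": 0, "rz": 0, "dx": 40, "dy": -19, "dz": 0, "gripper": 0},
    {"rx": 0, "ry": 0, "rz": 0, "dx": 40, "dy": -19, "dz": 0, "gripper": 0},
    {"rx": 0, "ry": 0, "rz": 0, "dx": 40, "dy": -19, "dz": 0, "gripper": 0},
    {"rx": 0, "ry": 0, "rz": 0, "dx": 40, "dy": -19, "dz": 0, "gripper": 0},
    {"rx": 0, "ry": 0, "rz": 0, "dx": 40, "dy": -19, "dz": 0, "gripper": 0},
    {"rx": 0, "ry": 0, "rz": 0, "dx": 40, "dy": -19, "dz": 0, "gripper": 0},
    {"rx": 0, "ry": 0, "rz": 0, "dx": 32, "dy": -19, "dz": 0, "gripper": 0},
    {"rx": 0, "ry": 0, "rz": 0, "dx": 0, "dy": 0, "dz": 0, "gripper": 0},
    {"rx": -8, "ry": 0, "rz": 0, "dx": 0, "dy": 0, "dz": 0, "gripper": 0},
    {"rx": -8, "ry": 0, "rz": 0, "dx": 0, "dy": 0, "dz": 0, "gripper": 0},
    {"rx": -8, "ry": 0, "rz": 0, "dx": 0, "dy": 0, "dz": 0, "gripper": 0},
    {"rx": -7.5, "ry": 0, "rz": 0, "dx": 0, "dy": 0, "dz": 0, "gripper": 0},
    {"rx": 0, "ry": 0, "rz": 0, "dx": 0, "dy": 0, "dz": 0, "gripper": 0},
    {"rx": 0, "ry": 0, "rz": 0, "dx": 0, "dy": 0, "dz": 0, "gripper": 0},
  ],
)

```text
time_s: 7.58
ee_pos: [425.9, 226.7, 368.9]
tcp_rot: [0.2, 0.712, 0.648, 0.182]
wrist_force: [0.9, -0.9, -1.7]
grip_width: 0.313
```

```bash
python3 - <<'E'
from h import *
go([427.5,228.3,325],toolRz(-5.3,.55))
a=bot.capture("scene")[80:280,230:470,::-1];cv2.imwrite("pics/g3.png",cv2.resize(a,(700,583),interpolation=2))
E
```

```text
t 7.58 tcp [425.9 226.7 368.9] tool-frame shift [  1.8 -21.6  38.2]
rotvec deg [-0.15  0.06 -0.06]
axes x,y,z
 [[ 0.094  0.996 -0.   ]
 [ 0.85  -0.08   0.52 ]
 [ 0.518 -0.049 -0.854]] 
F [ 0.94 -0.93 -1.74] j [ 0.16 -0.26 -0.82  2.03  0.23  0.9  -0.89] grip 0.313
```

View pics/g3.png

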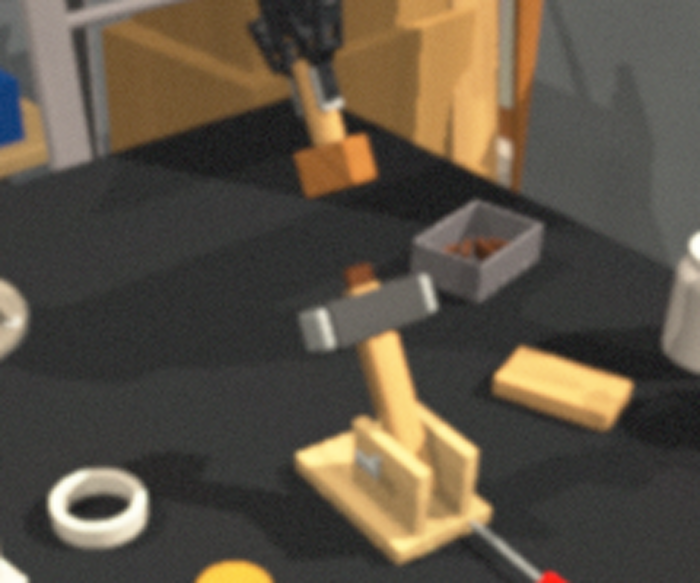

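Request:
move_arm(
  commands=[
    {"rx": 0, "ry": 0, "rz": 0, "dx": 1.8, "dy": -21.6, "dz": 0, "gripper": 0},
    {"rx": 0, "ry": 0, "rz": 0, "dx": 0, "dy": 0, "dz": 18, "gripper": 0},
    {"rx": 0, "ry": 0, "rz": 0, "dx": 0, "dy": 0, "dz": 20, "gripper": 0},
    {"rx": 0, "ry": 0, "rz": 0, "dx": 0, "dy": 0, "dz": 0, "gripper": 0},
    {"rx": 0, "ry": 0, "rz": 0, "dx": 0, "dy": 0, "dz": 0, "gripper": 0},
  ],
)

```text
time_s: 8.25
ee_pos: [427.5, 229.1, 325.6]
tcp_rot: [0.2, 0.711, 0.648, 0.183]
wrist_force: [-0.2, 0.0, -2.7]
grip_width: 0.31
```

```bash
python3 - <<'E'
from h import *
go([427.5,228.3,325],toolRz(-5.3,.55))
s=bot.capture("scene")[:,:,::-1];t=bot.capture("top")[:,:,::-1]
cv2.imwrite("pics/s4.png",s);cv2.imwrite("pics/t4.png",t)
cv2.imwrite("pics/g4.png",np.hstack([cv2.resize(t[250:310,200:260],(400,400),interpolation=2),cv2.resize(s[130:210,310:390],(400,400),interpolation=2)]))
# predicted face centre/corners
o=bot.get_obs();r=toolR();f=o['ee_pos']+r.apply([0,0,89.7]);print("face",f.round(1))
for n in("top","scene"):print(n,proj(n,[f]),proj(n,[o['ee_pos']+r.apply([0,0,-26])]))
E
```

```text
t 8.25 tcp [427.5 229.1 325.6] tool-frame shift [-0.8 -0.2  0.6]
rotvec deg [-0.04 -0.01 -0.02]
axes x,y,z
 [[ 0.093  0.996  0.   ]
 [ 0.849 -0.079  0.522]
 [ 0.52  -0.048 -0.853]] 
F [-0.15  0.01 -2.69] j [ 0.19 -0.22 -0.89  2.1   0.3   0.82 -0.98] grip 0.31
face [474.3 225.1 249.8]
top [[228.67513527 291.67756805]] [[217.4529768  317.34581638]]
scene [[347.95779908 158.84884635]] [[335.59407279 115.88746225]]
```

View pics/g4.png

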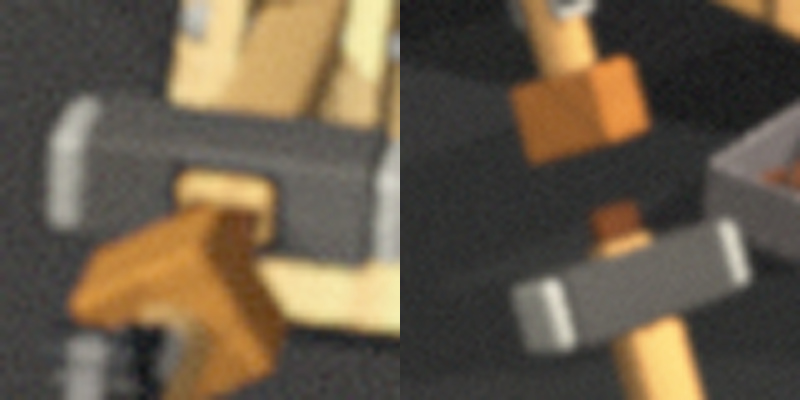

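```bash
python3 - <<'E'
from h import *
np.set_printoptions(precision=1,suppress=True)
o=bot.get_obs();r=toolR();r0=toolRz(-5.3,0)
a=np.radians(-61.1);u=np.array([np.cos(a),np.sin(a),0]);v=np.array([-np.sin(a),np.cos(a),0])
u,v=r.apply(r0.inv().apply(u)),r.apply(r0.inv().apply(v))
for n,off,sc in(("scene",(310,130),5),("top",(200,250),400/60)):
  for z in(0,40):
    c=[o['ee_pos']+r.apply([0,0,89.7-z])+25*(i*u+j*v) for i,j in((1,1),(1,-1),(-1,-1),(-1,1))]
    p=proj(n,c);print(n,z,((p+.5-off)*sc).ravel())
E
python3 - <<'E'
import cv2,numpy as np
s=cv2.imread("pics/s4.png");t=cv2.imread("pics/t4.png")
cv2.imwrite("pics/g5.png",np.hstack([cv2.resize(t[265:315,205:245],(400,500),interpolation=0),cv2.resize(s[138:188,325:365],(400,500),interpolation=0)]))
E
```

```text
scene 0 [216.4 141.7 131.9 165.7 169.6 151.5 251.7 128.2]
scene 40 [194.7  65.8 110.2  91.6 148.9  80.  231.1  55. ]
top 0 [218.8 191.2 295.5 311.4 170.8 369.2  93.4 250.9]
top 40 [194.7 245.1 274.  368.1 146.  427.   66.  305.9]
```

View pics/g5.png

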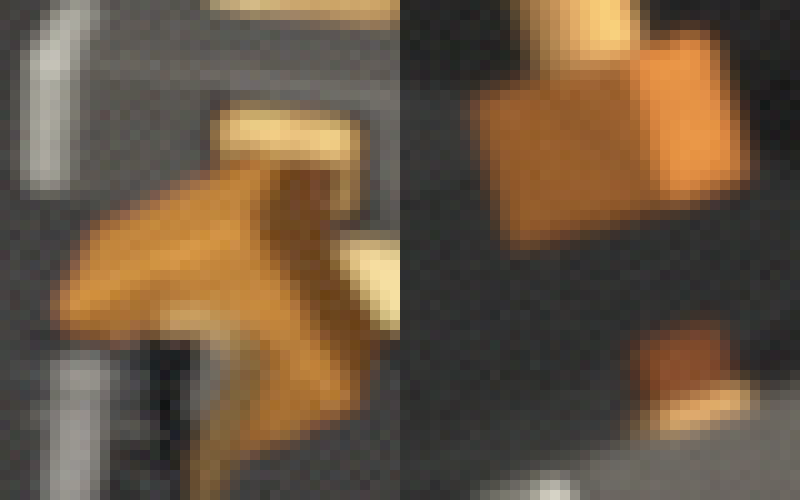

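Request:
move_arm(
  commands=[
    {"rx": 0, "ry": 0, "rz": 0, "dx": 0, "dy": 0, "dz": 10, "gripper": 0},
    {"rx": 0, "ry": 0, "rz": 0, "dx": 0, "dy": 0, "dz": 10, "gripper": 0},
    {"rx": 0, "ry": 0, "rz": 0, "dx": 0, "dy": 0, "dz": 5, "gripper": 0},
    {"rx": 0, "ry": 0, "rz": 0, "dx": 0, "dy": 0, "dz": 0, "gripper": 0},
    {"rx": 0, "ry": 0, "rz": 0, "dx": 0, "dy": 0, "dz": 0, "gripper": 0},
  ],
)

```text
time_s: 8.98
ee_pos: [440.5, 227.9, 304.4]
tcp_rot: [0.201, 0.711, 0.648, 0.183]
wrist_force: [0.9, 0.1, -2.1]
grip_width: 0.311
```

```bash
cat > st.py <<'E'
from h import *
o=bot.get_obs();r=toolR();f=o['ee_pos']+r.apply([0,0,89.7]);z=toolRz(-5.3,.55).apply([0,0,1])
end=np.array([500.7,222.5,205])
d=f-end;al=-d@z
print("t",o['time_s'],"F tool",r.inv().apply(o['wrist_force']).round(1),"M",o['torque'].round(2),"face out of handle",round(al,2),"lateral",(d+al*z).round(1),"rot",np.degrees((r.inv()*toolRz(-5.3,.55)).as_rotvec()).round(2),"g",round(o['grip_width'],3))
E
python3 st.py
```

```text
t 8.975 F tool [ 0.2 -0.4  2.3] M [ 0.05  0.83 -0.05] face out of handle 26.62 lateral [ 0.3 -0.2  0.2] rot [-0.   -0.   -0.01] g 0.311
```

Request:
move_arm(
  commands=[
    {"rx": 0, "ry": 0, "rz": 0, "dx": 0, "dy": 0, "dz": 1.5, "gripper": 0},
    {"rx": 0, "ry": 0, "rz": 0, "dx": 0, "dy": 0, "dz": 1.5, "gripper": 0},
    {"rx": 0, "ry": 0, "rz": 0, "dx": 0, "dy": 0, "dz": 1.5, "gripper": 0},
    {"rx": 0, "ry": 0, "rz": 0, "dx": 0, "dy": 0, "dz": 1.5, "gripper": 0},
    {"rx": 0, "ry": 0, "rz": 0, "dx": 0, "dy": 0, "dz": 1, "gripper": 0},
    {"rx": 0, "ry": 0, "rz": 0, "dx": 0, "dy": 0, "dz": 0, "gripper": 0},
  ],
)

```text
time_s: 9.72
ee_pos: [444.1, 227.4, 298.2]
tcp_rot: [0.201, 0.711, 0.648, 0.183]
wrist_force: [-0.8, 0.4, -1.7]
grip_width: 0.313
```

```bash
python3 st.py
```

```text
t 9.725 F tool [ 0.3 -1.6  1. ] M [ 0.08  0.84 -0.03] face out of handle 19.45 lateral [ 0.2 -0.4  0.1] rot [-0.02  0.02 -0.01] g 0.313
```

Not clearly in contact yet.

Request:
move_arm(
  commands=[
    {"rx": 0, "ry": 0, "rz": 0, "dx": 0, "dy": 0, "dz": 1, "gripper": 0},
    {"rx": 0, "ry": 0, "rz": 0, "dx": 0, "dy": 0, "dz": 1, "gripper": 0},
    {"rx": 0, "ry": 0, "rz": 0, "dx": 0, "dy": 0, "dz": 1, "gripper": 0},
  ],
)

```text
time_s: 10.1
ee_pos: [445.4, 227.6, 296.3]
tcp_rot: [0.201, 0.711, 0.648, 0.183]
wrist_force: [-6.4, -0.5, 4.8]
grip_width: 0.312
```

```bash
python3 st.py
```

```text
t 10.1 F tool [-1.1 -2.9 -7.4] M [-0.24  1.32 -0.27] face out of handle 17.14 lateral [ 0.3 -0.1  0.2] rot [0.01 0.04 0.  ] g 0.312
```

Request:
move_arm(
  commands=[
    {"rx": 0, "ry": 0, "rz": 0, "dx": 0, "dy": 0, "dz": 1, "gripper": 0},
    {"rx": 0, "ry": 0, "rz": 0, "dx": 0, "dy": 0, "dz": 1, "gripper": 0},
    {"rx": 0, "ry": 0, "rz": 0, "dx": 0, "dy": 0, "dz": 1, "gripper": 0},
    {"rx": 0, "ry": 0, "rz": 0, "dx": 0, "dy": 0, "dz": 1, "gripper": 0},
  ],
)

```text
time_s: 10.6
ee_pos: [447.5, 227.4, 293.0]
tcp_rot: [0.201, 0.711, 0.648, 0.183]
wrist_force: [-6.2, -0.3, 5.0]
grip_width: 0.311
```

```bash
python3 st.py
```

```text
t 10.6 F tool [-0.9 -2.6 -7.4] M [-0.25  1.33 -0.2 ] face out of handle 13.25 lateral [ 0.4 -0.1  0.2] rot [0.02 0.05 0.01] g 0.311
```

Request:
move_arm(
  commands=[
    {"rx": 0, "ry": 0, "rz": 0, "dx": 0, "dy": 0, "dz": 1, "gripper": 0},
    {"rx": 0, "ry": 0, "rz": 0, "dx": 0, "dy": 0, "dz": 1, "gripper": 0},
    {"rx": 0, "ry": 0, "rz": 0, "dx": 0, "dy": 0, "dz": 1, "gripper": 0},
  ],
)

```text
time_s: 10.98
ee_pos: [449.0, 227.3, 290.4]
tcp_rot: [0.201, 0.711, 0.648, 0.183]
wrist_force: [-5.4, -0.9, 5.0]
grip_width: 0.313
```

```bash
python3 st.py
```

```text
t 10.975 F tool [-1.4 -1.9 -7. ] M [-0.25  1.36 -0.26] face out of handle 10.26 lateral [ 0.4 -0.1  0.2] rot [0.02 0.04 0.01] g 0.313
```

Request:
move_arm(
  commands=[
    {"rx": 0, "ry": 0, "rz": 0, "dx": 0, "dy": 0, "dz": 1, "gripper": 0},
    {"rx": 0, "ry": 0, "rz": 0, "dx": 0, "dy": 0, "dz": 1, "gripper": 0},
  ],
)

```text
time_s: 11.22
ee_pos: [450.1, 227.2, 288.7]
tcp_rot: [0.201, 0.711, 0.648, 0.183]
wrist_force: [-5.9, -1.5, 4.5]
grip_width: 0.316
```

```bash
python3 st.py
```

```text
t 11.225 F tool [-2.1 -2.5 -6.8] M [-0.24  1.32 -0.19] face out of handle 8.24 lateral [ 0.4 -0.1  0.2] rot [0.02 0.05 0.01] g 0.316
```

Request:
move_arm(
  commands=[
    {"rx": 0, "ry": 0, "rz": 0, "dx": 0, "dy": 0, "dz": 1, "gripper": 0},
  ],
)

```text
time_s: 11.35
ee_pos: [450.6, 227.1, 287.9]
tcp_rot: [0.201, 0.711, 0.648, 0.183]
wrist_force: [-9.9, -1.9, 10.5]
grip_width: 0.311
```

```bash
python3 st.py
```

```text
t 11.35 F tool [ -2.8  -2.8 -14.1] M [-0.26  1.44 -0.29] face out of handle 7.25 lateral [ 0.4 -0.1  0.2] rot [0.02 0.05 0.01] g 0.311
```

Request:
move_arm(
  commands=[
    {"rx": 0, "ry": 0, "rz": 0, "dx": 0, "dy": 0, "dz": 0.4, "gripper": 0},
    {"rx": 0, "ry": 0, "rz": 0, "dx": 0, "dy": 0, "dz": 0, "gripper": 0},
  ],
)

```text
time_s: 11.6
ee_pos: [450.6, 227.3, 287.9]
tcp_rot: [0.201, 0.711, 0.648, 0.183]
wrist_force: [-9.1, -0.9, 8.1]
grip_width: 0.31
```

```bash
python3 st.py
```

```text
t 11.6 F tool [ -1.7  -3.4 -11.6] M [-0.41  1.59 -0.36] face out of handle 7.26 lateral [0.4 0.  0.3] rot [0.03 0.07 0.02] g 0.31
```

Request:
move_arm(
  commands=[
    {"rx": 0, "ry": 0, "rz": 0, "dx": 0, "dy": 0, "dz": 1, "gripper": 0},
    {"rx": 0, "ry": 0, "rz": 0, "dx": 0, "dy": 0, "dz": 0, "gripper": 0},
  ],
)

```text
time_s: 11.85
ee_pos: [450.8, 227.7, 287.8]
tcp_rot: [0.202, 0.711, 0.648, 0.183]
wrist_force: [-15.8, -2.1, 15.6]
grip_width: 0.312
```

```bash
python3 st.py
```

```text
t 11.85 F tool [ -3.6  -5.1 -21.4] M [-0.7   2.05 -0.64] face out of handle 7.12 lateral [0.6 0.3 0.3] rot [0.06 0.11 0.04] g 0.312
```

Request:
move_arm(
  commands=[
    {"rx": 0, "ry": 0, "rz": 0, "dx": 0, "dy": 0, "dz": -10, "gripper": 0},
    {"rx": 0, "ry": 0, "rz": 0, "dx": 0, "dy": 0, "dz": -30, "gripper": 0},
    {"rx": 0, "ry": 0, "rz": 0, "dx": 0, "dy": 0, "dz": -30, "gripper": 0},
    {"rx": 0, "ry": 0, "rz": 0, "dx": 0, "dy": 0, "dz": -22, "gripper": 0},
    {"rx": 0, "ry": 0, "rz": 0, "dx": 0, "dy": 0, "dz": 0, "gripper": 0},
    {"rx": 0, "ry": 0, "rz": 0, "dx": 0, "dy": 0, "dz": 0, "gripper": 0},
  ],
)

```text
time_s: 12.6
ee_pos: [403.6, 230.6, 363.3]
tcp_rot: [0.201, 0.712, 0.648, 0.182]
wrist_force: [0.8, -0.7, -4.0]
grip_width: 0.314
```

```bash
python3 st.py; python3 - <<'E'
from h import *
go([569.3,-159.4,372],toolRz(-5.3,0))
s=bot.capture("scene")[:,:,::-1]
s0=cv2.imread("pics/scene0.png")
cv2.imwrite("pics/g6.png",np.hstack([cv2.resize(s0[95:195,310:390],(400,500),interpolation=2),cv2.resize(s[95:195,310:390],(400,500),interpolation=2)]))
E
```

```text
t 12.6 F tool [-0.6 -1.3  3.8] M [ 0.04  0.9  -0.03] face out of handle 96.2 lateral [-0.4 -1.  -0.2] rot [-0.09  0.07  0.  ] g 0.314
t 12.6 tcp [403.6 230.6 363.3] tool-frame shift [-372.9  176.    97.9]
rotvec deg [ 3.143e+01  7.000e-02 -2.000e-02]
axes x,y,z
 [[ 0.093  0.996 -0.001]
 [ 0.85  -0.079  0.521]
 [ 0.519 -0.049 -0.853]] 
F [ 0.78 -0.73 -3.96] j [ 0.16 -0.31 -0.84  2.06  0.2   0.9  -0.89] grip 0.314
```

View pics/g6.png

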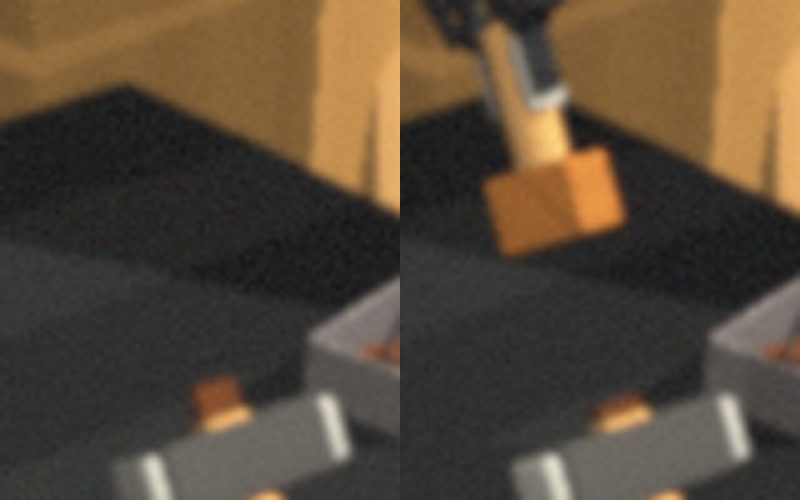

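Request:
move_arm(
  commands=[
    {"rx": 8, "ry": 0, "rz": 0, "dx": 0, "dy": 0, "dz": 0, "gripper": 0},
    {"rx": 8, "ry": 0, "rz": 0, "dx": 0, "dy": 0, "dz": 0, "gripper": 0},
    {"rx": 8, "ry": 0, "rz": 0, "dx": 0, "dy": 0, "dz": 0, "gripper": 0},
    {"rx": 7.5, "ry": 0, "rz": 0, "dx": 0, "dy": 0, "dz": 0, "gripper": 0},
    {"rx": 0, "ry": 0, "rz": 0, "dx": -20, "dy": 11, "dz": 0, "gripper": 0},
    {"rx": 0, "ry": 0, "rz": 0, "dx": -40, "dy": 21, "dz": 0, "gripper": 0},
    {"rx": 0, "ry": 0, "rz": 0, "dx": -40, "dy": 21, "dz": 0, "gripper": 0},
    {"rx": 0, "ry": 0, "rz": 0, "dx": -40, "dy": 21, "dz": 0, "gripper": 0},
    {"rx": 0, "ry": 0, "rz": 0, "dx": -40, "dy": 21, "dz": 0, "gripper": 0},
    {"rx": 0, "ry": 0, "rz": 0, "dx": -40, "dy": 21, "dz": 0, "gripper": 0},
    {"rx": 0, "ry": 0, "rz": 0, "dx": -40, "dy": 21, "dz": 0, "gripper": 0},
    {"rx": 0, "ry": 0, "rz": 0, "dx": -40, "dy": 21, "dz": 0, "gripper": 0},
    {"rx": 0, "ry": 0, "rz": 0, "dx": -40, "dy": 21, "dz": 0, "gripper": 0},
    {"rx": 0, "ry": 0, "rz": 0, "dx": -33, "dy": 22, "dz": 0, "gripper": 0},
    {"rx": 0, "ry": 0, "rz": 0, "dx": 0, "dy": 0, "dz": 0, "gripper": 0},
    {"rx": 0, "ry": 0, "rz": 0, "dx": 0, "dy": 0, "dz": 0, "gripper": 0},
  ],
)

```text
time_s: 14.65
ee_pos: [569.2, -158.8, 362.9]
tcp_rot: [-0.001, 0.739, 0.674, -0.0]
wrist_force: [0.2, 0.5, -1.7]
grip_width: 0.317
```

```bash
python3 - <<'E'
from h import *
go([570.5,-159.6,110],toolRz(-5.3,0))
s=bot.capture("scene")[:,:,::-1]
cv2.imwrite("pics/g7.png",cv2.resize(s[120:340,180:440],(700,592),interpolation=2))
E
```

```text
t 14.65 tcp [ 569.2 -158.8  362.9] tool-frame shift [ -1.    1.9 252.9]
rotvec deg [-0.13 -0.06 -0.02]
axes x,y,z
 [[ 0.093  0.996  0.001]
 [ 0.996 -0.093 -0.002]
 [-0.002  0.001 -1.   ]] 
F [ 0.24  0.5  -1.73] j [ 0.52  0.25 -0.4   1.51  0.1   1.4   0.02] grip 0.317
```

View pics/g7.png

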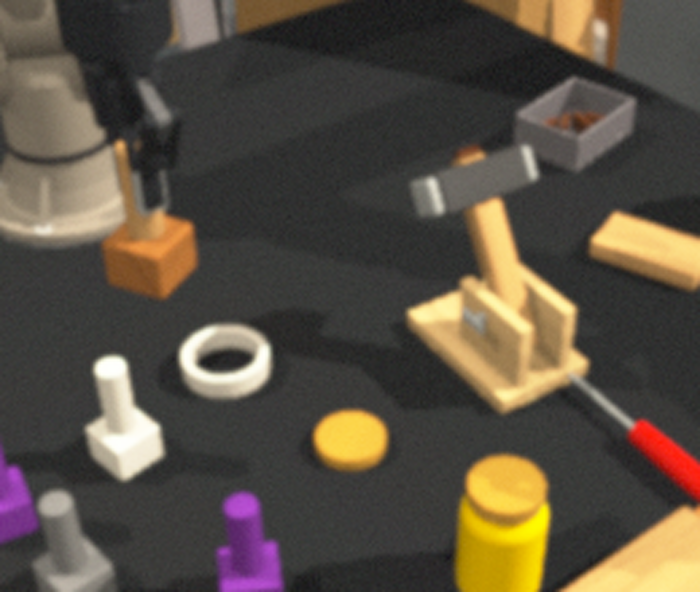

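Request:
move_arm(
  commands=[
    {"rx": 0, "ry": 0, "rz": 0, "dx": 0, "dy": 1.5, "dz": 30, "gripper": 0},
    {"rx": 0, "ry": 0, "rz": 0, "dx": 0, "dy": 0, "dz": 45, "gripper": 0},
    {"rx": 0, "ry": 0, "rz": 0, "dx": 0, "dy": 0, "dz": 45, "gripper": 0},
    {"rx": 0, "ry": 0, "rz": 0, "dx": 0, "dy": 0, "dz": 45, "gripper": 0},
    {"rx": 0, "ry": 0, "rz": 0, "dx": 0, "dy": 0, "dz": 45, "gripper": 0},
    {"rx": 0, "ry": 0, "rz": 0, "dx": 0, "dy": 0, "dz": 28, "gripper": 0},
    {"rx": 0, "ry": 0, "rz": 0, "dx": 0, "dy": 0, "dz": 15, "gripper": 0},
    {"rx": 0, "ry": 0, "rz": 0, "dx": 0, "dy": 0, "dz": 0, "gripper": 0},
    {"rx": 0, "ry": 0, "rz": 0, "dx": 0, "dy": 0, "dz": 0, "gripper": 0},
    {"rx": 0, "ry": 0, "rz": 0, "dx": 0, "dy": 0, "dz": 0, "gripper": 0},
  ],
)

```text
time_s: 15.95
ee_pos: [571.8, -159.1, 113.0]
tcp_rot: [0.001, 0.739, 0.674, 0.001]
wrist_force: [0.2, -0.2, -2.3]
grip_width: 0.312
```

```bash
python3 - <<'E'
from h import *
go([570.5,-159.6,90],toolRz(-5.3,0))
E
```

```text
t 15.95 tcp [ 571.8 -159.1  113. ] tool-frame shift [-0.6 -1.3 23. ]
rotvec deg [ 0.16  0.03 -0.01]
axes x,y,z
 [[ 0.093  0.996 -0.001]
 [ 0.996 -0.093  0.003]
 [ 0.003 -0.001 -1.   ]] 
F [ 0.2  -0.18 -2.28] j [ 0.49  0.46 -0.37  1.81  0.2   0.91 -0.07] grip 0.312
```

Request:
move_arm(
  commands=[
    {"rx": 0, "ry": 0, "rz": 0, "dx": 0, "dy": 0, "dz": 10, "gripper": 0},
    {"rx": 0, "ry": 0, "rz": 0, "dx": 0, "dy": 0, "dz": 6, "gripper": 0},
    {"rx": 0, "ry": 0, "rz": 0, "dx": 0, "dy": 0, "dz": 3, "gripper": 0},
    {"rx": 0, "ry": 0, "rz": 0, "dx": 0, "dy": 0, "dz": 1, "gripper": 0},
    {"rx": 0, "ry": 0, "rz": 0, "dx": 0, "dy": 0, "dz": 1, "gripper": 0},
    {"rx": 0, "ry": 0, "rz": 0, "dx": 0, "dy": 0, "dz": 0, "gripper": 0},
  ],
)

```text
time_s: 16.7
ee_pos: [570.9, -159.0, 90.6]
tcp_rot: [0.0, 0.739, 0.674, 0.0]
wrist_force: [0.4, -0.4, -2.4]
grip_width: 0.311
```

Request:
move_arm(
  commands=[
    {"rx": 0, "ry": 0, "rz": 0, "dx": 0, "dy": 0, "dz": 1, "gripper": 0},
    {"rx": 0, "ry": 0, "rz": 0, "dx": 0, "dy": 0, "dz": 0, "gripper": 0},
  ],
)

```text
time_s: 16.95
ee_pos: [571.0, -159.1, 89.7]
tcp_rot: [0.0, 0.739, 0.674, 0.0]
wrist_force: [-0.2, -0.2, -1.9]
grip_width: 0.31
```

Request:
move_arm(
  commands=[
    {"rx": 0, "ry": 0, "rz": 0, "dx": 0, "dy": 0, "dz": 1, "gripper": 0},
    {"rx": 0, "ry": 0, "rz": 0, "dx": 0, "dy": 0, "dz": 0, "gripper": 0},
  ],
)

```text
time_s: 17.2
ee_pos: [571.0, -159.1, 89.7]
tcp_rot: [0.0, 0.739, 0.674, -0.0]
wrist_force: [-2.6, 0.3, 5.7]
grip_width: 0.313
```

Request:
move_arm(
  commands=[
    {"rx": 0, "ry": 0, "rz": 0, "dx": 0, "dy": 0, "dz": -0.5, "gripper": 0},
    {"rx": 0, "ry": 0, "rz": 0, "dx": 0, "dy": 0, "dz": 0, "gripper": 0.6},
    {"rx": 0, "ry": 0, "rz": 0, "dx": 0, "dy": 0, "dz": 0, "gripper": 1},
    {"rx": 0, "ry": 0, "rz": 0, "dx": 0, "dy": 0, "dz": 0, "gripper": 1},
    {"rx": 0, "ry": 0, "rz": 0, "dx": 0, "dy": 0, "dz": 0, "gripper": 1},
    {"rx": 0, "ry": 0, "rz": 0, "dx": 0, "dy": 0, "dz": 0, "gripper": 1},
    {"rx": 0, "ry": 0, "rz": 0, "dx": 0, "dy": 0, "dz": 0, "gripper": 1},
  ],
)

```text
time_s: 18.08
ee_pos: [570.8, -159.0, 89.0]
tcp_rot: [0.0, 0.739, 0.674, 0.0]
wrist_force: [-0.2, 0.5, 0.2]
grip_width: 0.999
```

Request:
move_arm(
  commands=[
    {"rx": 0, "ry": 0, "rz": 0, "dx": 0, "dy": 0, "dz": -15, "gripper": 1},
    {"rx": 0, "ry": 0, "rz": 0, "dx": 0, "dy": 0, "dz": -40, "gripper": 1},
    {"rx": 0, "ry": 0, "rz": 0, "dx": 0, "dy": 0, "dz": -45, "gripper": 1},
    {"rx": 0, "ry": 0, "rz": 0, "dx": 0, "dy": 0, "dz": -45, "gripper": 1},
    {"rx": 0, "ry": 0, "rz": 0, "dx": 0, "dy": 0, "dz": -45, "gripper": 1},
    {"rx": 0, "ry": 0, "rz": 0, "dx": 0, "dy": -40, "dz": -10, "gripper": 1},
    {"rx": 0, "ry": 0, "rz": 0, "dx": 0, "dy": -50, "dz": 0, "gripper": 1},
    {"rx": 0, "ry": 0, "rz": 0, "dx": 0, "dy": -50, "dz": 0, "gripper": 1},
    {"rx": 0, "ry": 0, "rz": 0, "dx": 0, "dy": 0, "dz": 0, "gripper": 1},
    {"rx": 0, "ry": 0, "rz": 0, "dx": 0, "dy": 0, "dz": 0, "gripper": 1},
  ],
)

```text
time_s: 19.32
ee_pos: [432.2, -146.0, 290.2]
tcp_rot: [0.001, 0.739, 0.674, 0.001]
wrist_force: [-0.6, -0.5, -0.5]
grip_width: 1.004
```

```bash
python3 - <<'E'
from h import *
s=bot.capture("scene")[:,:,::-1];t=bot.capture("top")[:,:,::-1]
cv2.imwrite("pics/s8.png",s);cv2.imwrite("pics/t8.png",t)
s0=cv2.imread("pics/scene0.png")
cv2.imwrite("pics/g8.png",np.hstack([cv2.resize(s[150:350,160:440],(560,400),interpolation=2)[:,:400],cv2.resize(t[210:320,210:450],(400,400) if 0 else (400,183),interpolation=2).repeat(1,0) if 0 else cv2.copyMakeBorder(cv2.resize(t[210:320,210:450],(400,183),interpolation=2),0,217,0,0,0)]))
o=bot.get_obs();print(o['time_s'],o['ee_pos'],o['grip_width'])
m=cv2.absdiff(s,s0).max(2)>60;print("moved px scene",cv2.connectedComponentsWithStats(m.astype('uint8'))[2][1:][:12])
E
```

```text
19.425 [ 432.73029323 -145.91404956  289.66661034] 1.00103992210493
moved px scene [[   0    0   37   16  309]
 [   0    0   61   43  943]
 [ 126    0   39   52  723]
 [ 155    0   57   50 1882]
 [  21    7    1    1    1]
 [ 122   39    4    3    5]
 [ 125   42   41   45  990]
 [ 164   53   44   53  647]
 [ 191   61   14    4   29]
 [ 196   73   21   34  353]
 [ 185   88    1    1    1]
 [ 188   88    1    1    1]]
```

View pics/s8.png

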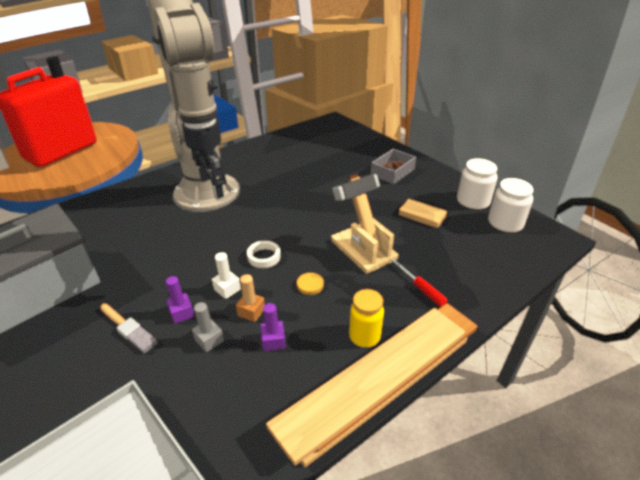

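View pics/t8.png

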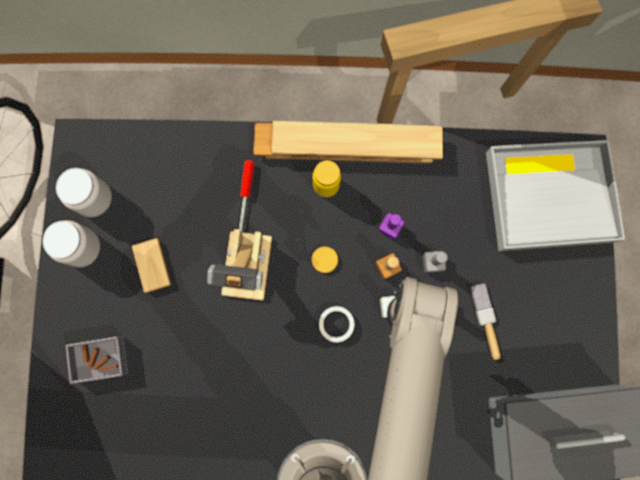

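```bash
python3 - <<'E'
from h import *
s0=cv2.imread("pics/scene0.png");s=cv2.imread("pics/s8.png")
for im in(s0,s):
    m=cv2.inRange(cv2.cvtColor(im,cv2.COLOR_BGR2HSV)[160:190,335:370],(0,120,30),(14,255,140));ys,xs=np.nonzero(m);print(len(ys),ys.min()+160,ys.max()+160,xs.mean()+335)
e=np.array([501.4,223,205]);z=-toolRz(-5.3,.55).apply([0,0,1])
for k in(8,18,21):print(k,proj("scene",[e+k*z]).round(1))
print(bot.close_job())
E
```

```text
58 170 179 352.4655172413793
20 174 178 353.55
8 [[352.7 175. ]]
18 [[351.6 171.4]]
21 [[351.3 170.3]]
the job is handed in; nothing more can be done
None
```

The wedge is driven home and the wooden tapper is standing upright where I found it. I handed the job in with the robot touching nothing.

- **Driving the wedge:** I picked the wooden tapper out of the five look-alikes at top-view pixel (389, 265) and pressed it square along the handle's line. The wedge moved at about 9–10 N, travelled about 10–11 mm after contact, then stopped dead and held against about 24 N.
- **Wedge check:** In the scene picture the wedge's top edge moved from row 170 to row 174, and an 8 mm stand-out should put the butt's centre at row 175. By arm position the tapper's face stopped about 7.1 mm out of the handle, against 8 mm given. The 0.9 mm gap is within the 2 mm camera calibration, and the stop is clear from the force.
- **Tapper and bench:** I set the tapper down until the bench pushed back, then released it and drew the arm away. The last two pictures show it upright at top-view pixel (389, 265), and the things in view look unmoved. In the top view the arm hides part of the white tapper and one purple one, but both show unmoved in the scene view. I compared the pictures by eye; my pixel-difference check mostly picked up the arm's own movement, so it confirmed nothing.
- **Time and force:** The job took about 19.4 s of the 53 s allowed. The highest wrist force I read was about 22 N.

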